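# Try the new safe key in the latch lock and hold the bolt drawn

## Task

Try the new safe key in the latch lock that is clamped in the vice: take the key with the large round bow out of the key stand, push it fully home into the keyhole against the spring, then turn it clockwise about a quarter turn until the latch bolt is drawn right back. The bolt springs out again if the key is released, so finish while still gripping the key and holding it turned against the spring; do not let go. Leave the other keys, the padlock and the carton where they are.

Things in the scene. Friction and masses are not known exactly. Their poses are not given: they have to be found in the camera images.
- safe_key: The new double-bitted safe key, loose, 50 to 80 g, standing bow up in one of the stand's four slots. Origin: on the stem's axis, underside of its collar (16 mm diameter, 3 mm thick). z: up to the bow; x: along the width of bow and bits; y: across their thickness. It is the same after a half turn about z.
- key_stand: Fixed wooden block 198 x 60 x 42 mm with four slots 50 mm apart in a row along its x, at x = -75, -25, 25 and 75 mm, each 24.5 mm long (along its x), 9 mm wide and 30 mm deep. Origin: centre of its underside. Each key hangs in a slot by its collar, bow plane along the row, collar underside 42 mm above the bench.
- lock: Latch lock: grey case 104 x 72 x 28 mm, flat in the jaws of the fixed bench vice, keyhole up, its face 160 mm above the bench and 13 mm above the jaws; brass faceplate and bolt at its +x end. Origin: centre of the keyhole at the outer face; z up, x towards the bolt. A released key springs back and out.
- keyhole (a point): Centre of the keyhole at the lock's face, axes as lock. Slot 23.2 mm long (x), 7.4 mm wide (y), cover 5.5 mm thick. The key goes straight down, bits along x, until its collar lies on the face; a sprung pin pushes the tip back, 2 N with the collar 14 mm above the face, 6 N when home. Only home (collar within 1.5 mm of the face) can it turn; turned, its bits are trapped under the cover.
- latch_bolt (a joint): Travel of the bolt, m: 0 = thrown, 16 mm proud of the faceplate; 0.016 = drawn right back, key at its stop. The key draws it when turned clockwise seen from above: some 6 degrees of free play, then in proportion, against a spring of 0.02 N m rising to 0.11 N m at the stop, about 86 degrees of key turn in all.
- key_bow (a point): Centre of the safe key's bow, 27 mm above the key's origin, axes as the key. The bow is a black plastic disc on edge, 34 mm diameter, 9 mm thick (grip it across y), its top 44 mm above the origin; a round steel neck 8.4 mm thick joins it to the collar.
- key_bits (a point): Bottom of the safe key's bits on the stem's axis, 17 mm below the key's origin. Two flat steel bits, one to each side, together 20 mm wide (x), 5 mm thick (y), from 7 to 17 mm below the origin, on a round stem 6 mm thick that ends in a pointed tip 22 mm below the origin.
- square_key: Bystander: key with a rectangular black bow 26 mm wide, 46 mm high over the collar, in another slot of the stand. Origin and axes as for the safe key.
- bar_key: Bystander: key with a low black T-bar bow 44 mm wide, 26 mm high over the collar, in another slot. Origin and axes as for the safe key.
- small_key: Bystander: key with a small round black bow 22 mm across, 33 mm high over the collar, in another slot. Origin and axes as for the safe key.
- padlock: Bystander: brass padlock lying flat, 50 x 77 mm, 22 mm high. Origin: underside, centre of its brass body.
- blank_carton: Bystander: carton of key blanks 90 x 60 x 45 mm. Origin: centre of its underside.

How it is judged:
By the outcome, as a careful person would: the job done as asked, in the order asked, and still so for the second after the job is handed in, while the arm keeps its last pose, push and grip.
It also fails if it takes over 45 s, if anything falls off the work surface, if the arm or the gripper's body presses on something with over 40 N, if the wrist force passes 120 N, or if a joint passes its speed limit or range.

## Robot

A 6-joint arm with a two-finger parallel gripper is mounted at the origin on the work surface. World frame = base frame: x ahead of the robot, y to its left, z up, the work surface at z = 0. Lengths are in m, angles in rad, forces in N, time in s.
With the tool pointing down it reaches from about 0.35 to 0.85 m from the base axis. Payload 8.1 kg.
Tool frame: the origin (TCP) lies midway between the tips of the shut fingers; the grasp point (between the pads) lies 19 mm behind it; z points along the fingers, y is the line along which they close (so a half turn about z gives the same grasp; the last joint's range is limited). The gripper opens to 93 mm and grips with 3 to 60 N. Pads are 15 mm wide; open, the fingers measure 128 mm over their backs; the gripper's body (75 mm by 188 mm) begins 65 mm behind the grasp point.
Start: joints at [-1.202, 0.13, 1.488, -0, 1.523, -0.085], TCP at [0.263, -0.539, 0.219] pointing down, gripper open.
Joint ranges: [-2.96, 2.96], [-0.89, 2.26], [0.02, 2.5], [-1.34, 4.48], [0, 2.73], [-2.66, 2.66]. Speed limits (rad/s): [2.39, 2.39, 2.79, 3.14, 3.14, 3.14].

## Interface

Orientations are given as a rotation vector (axis times angle).
In Python, from plant import robot, cams gives the robot as it stands. The module is installed in compiled form; this text tells all that it offers.
- The arm moves only by the tool play_rows, never from a script. Its arguments are lists of equal length, an entry for each row: "slide": the shift along the tool's x, y, z scaled (see below), a list of three; "twist": the turn, a rotation vector about the tool's x, y, z scaled (see below), a list of three. A call has exactly 8 rows; each row shifts and turns the commanded pose from where the row before left it, along the tool's axes as they then stand; what a row does not reach is not made up. The controller multiplies each number of a shift by 25 cm and each number of a turn by 60 degrees. A row lasts 1/10 s, in which the tool goes at most 50 mm and 8.59 degrees, less where a joint would pass 70% of its speed; a pose out of reach is approached as far as the arm can. A call with a number of a shift or a turn outside -1 to 1 is refused whole. A call with a gripper value outside its range is refused whole. "fingers" is the closure, from -1 (fully open) to 1 (shut), set as the call begins (left out, the last holds). The fingers move at their own pace and stop on an object; "force" is the grip in N (left out, the last holds). Time passes only in rows, so rows that do not move let the fingers close, or fill a call up. It gives the time, the measured TCP pose, the force, the opening and the grip force at its end, in the units of the state.
- robot.read_state(): the state, without advancing time (a new reading comes with each control period).
- cams.read_camera(name): name is "side" or "top"; returns (picture, depth): 480x640x3 uint8, red, green, blue; 480x640 float32, m along the optical axis (not along the pixel's ray), 0 where there is no reading.
- cams.get_calibration(name): a dict with "fx", "fy", "cx", "cy" (pixels), "world_from_camera" (4x4, takes a point from camera to world coordinates). Camera axes: x right, y down, z forward; pixel columns grow to the right and rows downward; lengths in m; the calibration is good to about 2 mm. A picture is of the moment at which its call begins. get_calibration takes no time and is no camera call.
- robot.close_job(): hands the job in; it is judged then, once.
The state is a dict: "t": time; "q": joint angles; "dq": joint speeds; "joint_torque": joint torques, N m; "tool_pos": TCP position; "orientation": TCP orientation; "force": force on the tool from outside, world axes, zero at the start; "wrist_torque": the same for the moment, N m; "opening": finger opening in m; "gripper_force": force on a finger pad.
Only numpy, scipy, OpenCV 4.12 (cv2) and the standard library are available. Lean on these libraries where they do the work, as an engineer would, in place of code of your own. Each camera call takes 0.05 s, during which the arm holds its last target. There are 200 camera calls.

## Working session

There is one attempt and no reset: what is moved stays moved. The work goes in short steps, Python scripts to look and compute and a tool call to move; the robot and the scene stay as the last step left them, time stands still between calls to the robot, and variables do not carry over. Pictures are saved under pics/ and viewed, at most 10 in all, crops included, and the job is handed in when it is done.

Besides the shell and the picture viewer there is one more tool, called after "Request:" as name(argument=value, ...), one argument or row to a line, values as JSON. play_rows: Moves the arm, as the interface text tells. Shifts and turns lie within -1 to 1; 1 stands for 25 cm of shift or 60 degrees of turn. Its arguments: {"type":"object","properties":{"slide":{"type":"array"},"twist":{"type":"array"},"fingers":{"type":"number"},"force":{"type":"number"}},"required":["slide","twist"]}

```bash
mkdir -p pics; python3 - <<'E'
from plant import robot,cams
import cv2,numpy as np
for n in("top","side"):
    p,d=cams.read_camera(n); cv2.imwrite(f"pics/{n}0.png",p[:,:,::-1]); np.savez(f"{n}0.npz",p=p,d=d)
    c=cams.get_calibration(n); print(n,c["fx"],c["cx"],c["cy"],np.round(c["world_from_camera"],3).tolist())
s=robot.read_state(); print(s)
E
```

```text
top 450.7685422914269 318.85545444373383 240.0252786523437 [[0.022, -0.98, 0.196, 0.415], [-1.0, -0.024, -0.007, 0.047], [0.012, -0.196, -0.981, 0.843], [0.0, 0.0, 0.0, 1.0]]
side 496.65702068296906 319.2007888677315 245.34434844332017 [[-0.909, -0.236, 0.343, 0.286], [-0.416, 0.551, -0.724, 0.668], [-0.018, -0.801, -0.599, 0.638], [0.0, 0.0, 0.0, 1.0]]
{'t': 0.1, 'q': array([-1.20238902e+00,  1.31077565e-01,  1.48919390e+00, -3.00033262e-05,
        1.52299524e+00, -8.54076268e-02]), 'dq': array([ 0.00091493, -0.00106207, -0.00212179, -0.00137148, -0.00212051,
       -0.00143142]), 'joint_torque': array([ 1.07946613e-03, -5.61342859e+01, -4.93093622e+01,  7.70912133e-02,
        2.90891191e-02, -4.54788267e-05]), 'tool_pos': array([ 0.26285498, -0.53877556,  0.21768426]), 'orientation': array([-3.05945221e+00, -7.06379798e-01,  4.17230019e-04]), 'force': array([ 0.08426777, -0.00201179,  0.20126102]), 'wrist_torque': array([-0.01457205, -0.00052016,  0.02893519]), 'gripper_force': 0.0, 'opening': 0.09291853596896893}
```

View pics/top0.png

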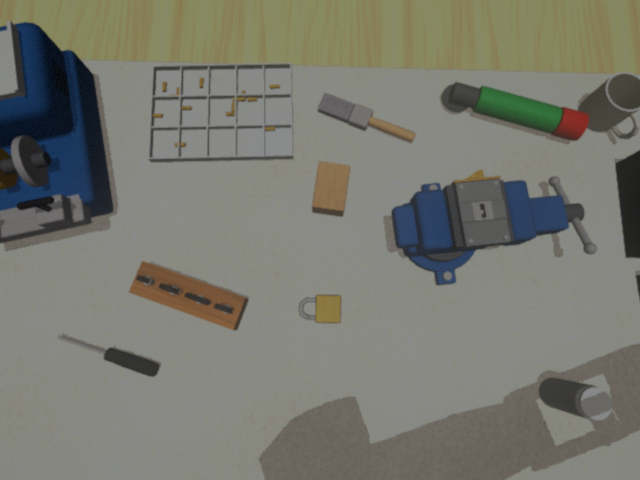

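View pics/side0.png

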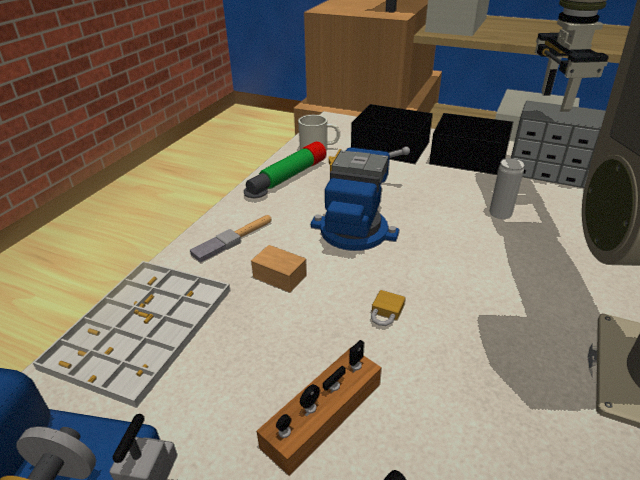

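The top picture shows the key stand at about (188,295), with the keys from left to right small, large round (171,289), bar and square. The lock's keyhole is near (483,210), with brass at the far end (480,178). The side picture confirms the order, with the large round bow at (310,397).

```bash
python3 - <<'E'
import cv2,numpy as np
t=np.load("top0.npz")["p"][:,:,::-1];s=np.load("side0.npz")["p"][:,:,::-1]
R=lambda a:cv2.resize(a,(400,300),interpolation=cv2.INTER_CUBIC)
a=np.hstack([R(t[255:345,130:250]),R(t[165:255,430:550])])
b=np.hstack([R(s[330:480,230:430][:150,:200]),R(s[130:205,310:410])])
cv2.imwrite("pics/crop.png",np.vstack([a,b]))
E
```

```text
(no output)
```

View pics/crop.png

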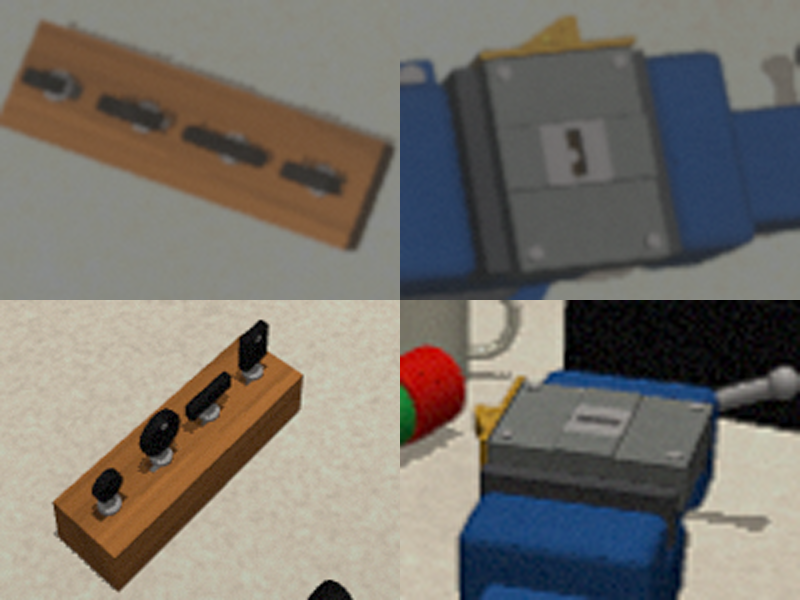

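```bash
cat >h.py <<'E'
import numpy as np,cv2
from plant import robot,cams
def ray(n,u,v):
    c=cams.get_calibration(n);T=c["world_from_camera"]
    d=np.stack([(u-c["cx"])/c["fx"],(v-c["cy"])/c["fy"],np.ones_like(u,float)],-1)@T[:3,:3].T
    return T[:3,3],d
def onplane(n,u,v,z):
    o,d=ray(n,np.asarray(u,float),np.asarray(v,float)); return o+d*((z-o[2])/d[...,2])[...,None]
def cloud(n,dep):
    v,u=np.mgrid[:480,:640].astype(float);o,d=ray(n,u,v);return o+d*dep[...,None]
E
python3 - <<'E'
from h import *
for n in("top","side"):
    f=np.load(n+"0.npz");p,d=f["p"],f["d"];P=cloud(n,d);hsv=cv2.cvtColor(p,cv2.COLOR_RGB2HSV)
    X,Y,Z=P[...,0],P[...,1],P[...,2];ok=d>0
    box=(X>.2)&(X<.5)&(Y>.15)&(Y<.5)&ok
    m=box&(abs(Z-.042)<.006)&(hsv[...,1]>110)&(hsv[...,0]<20)
    print(n,"stand",m.sum(),np.median(Z[m]))
    (c,s,a)=cv2.minAreaRect((P[m][:,:2]*1000).astype(np.float32));print(c,s,a)
    box2=(X>.3)&(X<.65)&(Y>-.5)&(Y<-.1)&ok
    m=box2&(abs(Z-.16)<.007)&(hsv[...,1]<60)
    print("face",m.sum(),np.median(Z[m]),cv2.minAreaRect((P[m][:,:2]*1000).astype(np.float32)))
    # dark blobs
    dk=(p.max(2)<75)
    sl=(slice(262,322),slice(130,245)) if n=="top" else (slice(335,445),slice(265,375))
    sub=np.zeros_like(dk);sub[sl]=dk[sl]
    k,l,st,ce=cv2.connectedComponentsWithStats(sub.astype(np.uint8))
    for i in range(1,k):
        if st[i,4]>25:
            q=l==i;print("dark",st[i],ce[i],"z",np.median(Z[q]),"pl",np.round(onplane(n,*ce[i],.042+.027),4))
    sl=(slice(202,220),slice(474,492)) if n=="top" else (slice(150,172),slice(345,378))
    g=p.max(2)[sl];print("kh",n);print(g)
E
```

```text
top stand 2562 0.04118287174184554
(471.6192932128906, 271.11492919921875) (196.87429809570312, 57.744388580322266) 71.93087768554688
face 2829 0.15891339074416455 ((602.4219360351562, -214.74627685546875), (103.21964263916016, 73.24124908447266), 7.411867618560791)
dark [137 276  13   7  64] [143.140625 278.828125] z 0.07102712192585436 pl [0.4947 0.3403 0.069 ]
dark [159 284  20  10 108] [168.87037037 288.22222222] z 0.08126539126774551 pl [0.4797 0.295  0.069 ]
dark [185 293  25  12 129] [197.18604651 298.33333333] z 0.06643533997628526 pl [0.4637 0.2455 0.069 ]
dark [237 302   8  20  42] [241.23809524 312.38095238] z 0.01971477254070264 pl [0.4417 0.1695 0.069 ]
dark [215 304  18   9  93] [223.4516129  307.91397849] z 0.08619519929972852 pl [0.4485 0.2    0.069 ]
kh top
[[101 103 101 102 104 107 111 109 110 111 113 112 112 112 112 113 108  98]
 [113 112 113 112 111 104  95  93  91  96 107 115 112 113 113 112 108 100]
 [114 113 114 114 111  95  74  64  59  66  99 112 114 112 115 112 110 102]
 [113 113 114 114 110  95  66  56  55  57  94 109 112 113 115 114 112 104]
 [111 112 114 1
[... 4139 characters left out ...]
3 107 106 108]
 [ 64  77  86  74  64  72  88 102 101 110 113 113 110 110 111 113 115 111
   91  97 115 108 105 108 110 110 108 108 105 112 113 108 111]
 [ 62  61  59  55  59  61  56  57  56  55  62  68  70  83  86  97 103  97
   81 112 112 113 111 110 105 112 113 108 111 106 112 121 140]
 [ 62  60  59  60  65  58  59  58  61  60  60  62  59  57  59  56  60  61
   74 102  99 104 108 112 111 107 109 111 105 105 110 103  96]
 [ 61  63  56  57  61  59  63  61  52  57  58  58  63  63  62  59  59  58
   51  60  54  57  51  64  70  86  92  96 102 107 107 110 107]
 [ 59  60  59  66  60  61  59  58  60  61  59  61  61  62  57  61  59  58
   56  65  57  57  57  57  59  60  53  58  53  53  57  66  75]]
```

```bash
cat >>h.py <<'E'
from scipy.spatial.transform import Rotation as Ro
def st():
    s=robot.read_state();R=Ro.from_rotvec(s["orientation"]).as_matrix()
    yaw=np.degrees(np.arctan2(R[1,0],R[0,0]))
    return s,R,yaw
def go(x,y,z,yaw=None):
    "totals in scaled units for a straight move, and for the turn"
    s,R,yw=st();print("t",s["t"],"tcp",np.round(s["tool_pos"],4),"yaw",round(yw,2),"tilt",np.round(R[:2,2],4),"F",np.round(s["force"],1),"open",round(s["opening"],4),"grip",round(s["gripper_force"],1),"q",np.round(s["q"],2))
    print("slide total",np.round(R.T@(np.array([x,y,z])-s["tool_pos"])/.25,4))
    if yaw is not None:
        print("turn z (rel)",round(-((yaw-yw+180)%360-180)/60,4),"(other way)",round(-((yaw-yw)%360)/60,4))
E
python3 - <<'E'
from h import *
a,b,c=onplane("top",[481.7,484.2,482.9],[205,214.5,210.5],.16);print(a,b,c,np.degrees(np.arctan2(*(a-b)[1::-1])))
a,b,c=onplane("side",[354,365.0,359.5],[159.3,160.6,159.8],.16);print(a,b,c,np.degrees(np.arctan2(*(a-b)[1::-1])))
go(.480,.296,.30,252)
E
```

```text
[ 0.61411699 -0.21372778  0.16      ] [ 0.59875579 -0.21691067  0.16      ] [ 0.60519808 -0.21518336  0.16      ] 11.70620814486074
[ 0.61835448 -0.21122233  0.16      ] [ 0.59517688 -0.21452081  0.16      ] [ 0.60697585 -0.21350849  0.16      ] 8.09956523131241
t 0.1 tcp [ 0.2629 -0.5388  0.2177] yaw 26.0 tilt [-0.0006  0.0016] F [ 0.1 -0.   0.2] open 0.0929 grip 0.0 q [-1.2   0.13  1.49 -0.    1.52 -0.09]
slide total [ 2.2446 -2.6209 -0.3246]
turn z (rel) 2.2334 (other way) -3.7666
```

Request:
play_rows(
  slide=[
    [0.0935,-0.109,-0.04],
    [0.0935,-0.109,-0.04],
    [0.0935,-0.109,-0.04],
    [0.0935,-0.109,-0.04],
    [0.0935,-0.109,-0.04],
    [0.0935,-0.109,-0.04],
    [0.0935,-0.109,-0.04],
    [0.0935,-0.109,-0.04],
  ],
  twist=[
    [0,0,0],
    [0,0,0],
    [0,0,0],
    [0,0,0],
    [0,0,0],
    [0,0,0],
    [0,0,0],
    [0,0,0],
  ],
)

```text
t: 0.9
tool_pos: [0.3355, -0.2598, 0.2986]
orientation: [-3.061, -0.706, 0.0]
force: [0.9, -1.0, -0.6]
opening: 0.0932
gripper_force: 0.0
```

Request:
play_rows(
  slide=[
    [0.0935,-0.109,0],
    [0.0935,-0.109,0],
    [0.0935,-0.109,0],
    [0.0935,-0.109,0],
    [0.0935,-0.109,0],
    [0.0935,-0.109,0],
    [0.0935,-0.109,0],
    [0.0935,-0.109,0],
  ],
  twist=[
    [0,0,0],
    [0,0,0],
    [0,0,0],
    [0,0,0],
    [0,0,0],
    [0,0,0],
    [0,0,0],
    [0,0,0],
  ],
)

```text
t: 1.7
tool_pos: [0.408, 0.0181, 0.2984]
orientation: [-3.061, -0.707, 0.0]
force: [1.2, -1.7, 0.0]
opening: 0.0928
gripper_force: 0.0
```

Request:
play_rows(
  slide=[
    [0.0935,-0.109,0],
    [0.0935,-0.109,0],
    [0.0935,-0.109,0],
    [0.0935,-0.109,0],
    [0.0935,-0.109,0],
    [0.0935,-0.109,0],
    [0.0935,-0.109,0],
    [0.0935,-0.109,0],
  ],
  twist=[
    [0,0,0],
    [0,0,0],
    [0,0,0],
    [0,0,0],
    [0,0,0],
    [0,0,0],
    [0,0,0],
    [0,0,0],
  ],
)

```text
t: 2.5
tool_pos: [0.4805, 0.2959, 0.2981]
orientation: [3.061, 0.707, -0.001]
force: [0.0, -0.0, -0.5]
opening: 0.0931
gripper_force: 0.0
```

Request:
play_rows(
  slide=[
    [0,0,0],
    [0,0,0],
    [0,0,0],
    [0,0,0],
    [0,0,0],
    [0,0,0],
    [0,0,0],
    [0,0,0],
  ],
  twist=[
    [0,0,-0.14],
    [0,0,-0.14],
    [0,0,-0.14],
    [0,0,-0.14],
    [0,0,-0.14],
    [0,0,-0.14],
    [0,0,-0.14],
    [0,0,-0.14],
  ],
)

```text
t: 3.3
tool_pos: [0.4803, 0.2944, 0.298]
orientation: [-2.151, -2.289, 0.002]
force: [0.4, -0.3, -0.3]
opening: 0.093
gripper_force: 0.0
```

Request:
play_rows(
  slide=[
    [0,0,0],
    [0,0,0],
    [0,0,0],
    [0,0,0],
    [0,0,0],
    [0,0,0],
    [0,0,0],
    [0,0,0],
  ],
  twist=[
    [0,0,-0.14],
    [0,0,-0.14],
    [0,0,-0.14],
    [0,0,-0.14],
    [0,0,-0.14],
    [0,0,-0.14],
    [0,0,-0.14],
    [0,0,-0.14],
  ],
)

```text
t: 4.1
tool_pos: [0.4803, 0.2944, 0.2981]
orientation: [-0.525, -3.097, 0.001]
force: [-0.2, 0.4, 0.2]
opening: 0.0932
gripper_force: 0.0
```

Request:
play_rows(
  slide=[
    [0,0,0],
    [0,0,0],
    [0,0,0],
    [0,0,0],
    [0,0,0],
    [0,0,0],
    [0,0,0],
    [0,0,0],
  ],
  twist=[
    [0,0,-0.14],
    [0,0,-0.14],
    [0,0,-0.14],
    [0,0,-0.14],
    [0,0,-0.14],
    [0,0,-0.14],
    [0,0,-0.14],
    [0,0,-0.14],
  ],
)

```text
t: 4.9
tool_pos: [0.4803, 0.2944, 0.2981]
orientation: [1.276, -2.87, 0.0]
force: [-0.2, -0.8, -0.5]
opening: 0.0928
gripper_force: 0.0
```

```bash
python3 - <<'E'
from h import *
go(.480,.296,.13,252)
E
```

```text
t 4.9 tcp [0.4803 0.2944 0.2981] yaw -132.05 tilt [-0.001  -0.0004] F [-0.2 -0.8 -0.5] open 0.0928 grip 0.0 q [ 0.46  0.01  1.47  0.    1.66 -1.95]
slide total [-0.0047  0.005   0.6722]
turn z (rel) -0.4008 (other way) -0.4008
```

Request:
play_rows(
  slide=[
    [0,0,0],
    [0,0,0],
    [0,0,0],
    [0,0,0],
    [-0.001,0.001,0.17],
    [-0.001,0.001,0.17],
    [-0.001,0.001,0.17],
    [-0.001,0.001,0.16],
  ],
  twist=[
    [0,0,-0.1],
    [0,0,-0.1],
    [0,0,-0.1],
    [0,0,-0.1],
    [0,0,0],
    [0,0,0],
    [0,0,0],
    [0,0,0],
  ],
)

```text
t: 5.7
tool_pos: [0.4792, 0.2954, 0.1288]
orientation: [1.837, -2.547, -0.0]
force: [-0.0, 0.7, -0.6]
opening: 0.0931
gripper_force: 0.0
```

```bash
python3 - <<'E'
from h import *
go(.480,.296,.05,252)
p,d=cams.read_camera("side");t,_=cams.read_camera("top")
cv2.imwrite("pics/a1.png",np.hstack([cv2.resize(p[280:480,210:410],(400,400)),cv2.resize(t[200:350,110:260],(400,400))])[:,:,::-1])
E
```

```text
t 5.7 tcp [0.4792 0.2954 0.1288] yaw -108.4 tilt [-0.0009 -0.0005] F [-0.   0.7 -0.6] open 0.0931 grip 0.0 q [ 0.46  0.09  1.7   0.    1.35 -2.36]
slide total [-0.0035 -0.0024  0.3153]
turn z (rel) -0.0067 (other way) -0.0067
```

View pics/a1.png

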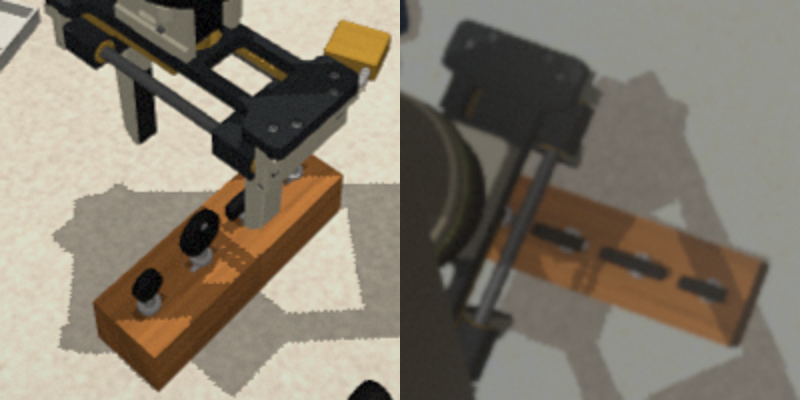

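The fingers straddle the row, with one finger on each side of the large round bow. I descend and close.

Request:
play_rows(
  slide=[
    [-0.003,-0.002,0.08],
    [0,0,0.08],
    [0,0,0.08],
    [0,0,0.05],
    [0,0,0.02],
    [0,0,0],
    [0,0,0],
    [0,0,0],
  ],
  twist=[
    [0,0,-0.007],
    [0,0,0],
    [0,0,0],
    [0,0,0],
    [0,0,0],
    [0,0,0],
    [0,0,0],
    [0,0,0],
  ],
)

```text
t: 6.6
tool_pos: [0.4815, 0.2967, 0.055]
orientation: [-1.846, 2.54, -0.0]
force: [-0.5, -0.0, 0.5]
opening: 0.0926
gripper_force: 0.0
```

Request:
play_rows(
  slide=[
    [0,0,0],
    [0,0,0],
    [0,0,0],
    [0,0,0],
    [0,0,0],
    [0,0,0],
    [0,0,0],
    [0,0,0],
  ],
  twist=[
    [0,0,0],
    [0,0,0],
    [0,0,0],
    [0,0,0],
    [0,0,0],
    [0,0,0],
    [0,0,0],
    [0,0,0],
  ],
  fingers=1,
  force=40,
)

```text
t: 7.4
tool_pos: [0.4806, 0.2963, 0.0536]
orientation: [1.847, -2.541, -0.0]
force: [0.0, -0.4, 0.5]
opening: 0.0337
gripper_force: 0.0
```

Request:
play_rows(
  slide=[
    [0,0,0],
    [0,0,0],
    [0,0,0],
    [0,0,0],
    [0,0,0],
    [0,0,0],
    [0,0,0],
    [0,0,0],
  ],
  twist=[
    [0,0,0],
    [0,0,0],
    [0,0,0],
    [0,0,0],
    [0,0,0],
    [0,0,0],
    [0,0,0],
    [0,0,0],
  ],
)

```text
t: 8.2
tool_pos: [0.4807, 0.2963, 0.0536]
orientation: [-1.847, 2.541, -0.0]
force: [0.5, -0.2, -0.1]
opening: 0.0087
gripper_force: 40.0
```

```bash
python3 - <<'E'
from h import *
go(.480,.296,.05,252)
E
```

```text
t 8.2 tcp [0.4807 0.2963 0.0536] yaw -107.98 tilt [0. 0.] F [ 0.5 -0.2 -0.1] open 0.0087 grip 40.0 q [ 0.46  0.18  1.75 -0.    1.22 -2.37]
slide total [0.0019 0.0022 0.0146]
turn z (rel) 0.0003 (other way) -5.9997
```

Request:
play_rows(
  slide=[
    [0,0,-0.03],
    [0,0,-0.07],
    [0,0,-0.12],
    [0,0,-0.14],
    [0,0,-0.14],
    [0,0,-0.14],
    [0,0,-0.1],
    [0,0,-0.05],
  ],
  twist=[
    [0,0,0],
    [0,0,0],
    [0,0,0],
    [0,0,0],
    [0,0,0],
    [0,0,0],
    [0,0,0],
    [0,0,0],
  ],
  force=55,
)

```text
t: 9.0
tool_pos: [0.4817, 0.2968, 0.255]
orientation: [-1.844, 2.537, -0.001]
force: [0.5, 0.4, -0.8]
opening: 0.0086
gripper_force: 55.0
```

```bash
python3 - <<'E'
from h import *
go(.6055,-.2145,.22,187.5)
E
```

```text
t 9.0 tcp [0.4817 0.2968 0.255 ] yaw -107.98 tilt [0.0042 0.0021] F [ 0.5  0.4 -0.8] open 0.0086 grip 55.0 q [ 0.46  0.02  1.54  0.    1.58 -2.37]
slide total [ 1.793  -1.1019  0.1376]
turn z (rel) 1.0754 (other way) -4.9246
```

Request:
play_rows(
  slide=[
    [0,0,0],
    [0,0,0],
    [0,0,0],
    [0,0,0],
    [0,0,0],
    [0,0,0],
    [0,0,0],
    [0,0,0],
  ],
  twist=[
    [0,0,0.1344],
    [0,0,0.1344],
    [0,0,0.1344],
    [0,0,0.1344],
    [0,0,0.1344],
    [0,0,0.1344],
    [0,0,0.1344],
    [0,0,0.1344],
  ],
)

```text
t: 9.8
tool_pos: [0.4802, 0.2961, 0.2502]
orientation: [0.197, -3.134, 0.001]
force: [-0.2, -0.5, -1.1]
opening: 0.0083
gripper_force: 55.0
```

Request:
play_rows(
  slide=[
    [-0.01,-0.06,0],
    [-0.014,-0.13,0],
    [-0.014,-0.14,0],
    [-0.014,-0.14,0],
    [-0.014,-0.14,0],
    [-0.014,-0.14,0],
    [-0.014,-0.14,0],
    [-0.014,-0.14,0],
  ],
  twist=[
    [0,0,0],
    [0,0,0],
    [0,0,0],
    [0,0,0],
    [0,0,0],
    [0,0,0],
    [0,0,0],
    [0,0,0],
  ],
)

```text
t: 10.6
tool_pos: [0.5408, 0.0421, 0.2507]
orientation: [0.213, -3.134, 0.0]
force: [0.1, 0.1, -0.6]
opening: 0.0084
gripper_force: 55.0
```

Request:
play_rows(
  slide=[
    [-0.014,-0.14,0],
    [-0.014,-0.14,0],
    [-0.014,-0.14,0],
    [-0.014,-0.14,0],
    [-0.014,-0.14,0],
    [-0.014,-0.14,0],
    [-0.014,-0.13,0],
    [-0.01,-0.09,0],
  ],
  twist=[
    [0,0,0],
    [0,0,0],
    [0,0,0],
    [0,0,0],
    [0,0,0],
    [0,0,0],
    [0,0,0],
    [0,0,0],
  ],
)

```text
t: 11.4
tool_pos: [0.6016, -0.2178, 0.2502]
orientation: [0.21, -3.133, 0.0]
force: [1.0, 0.5, -0.6]
opening: 0.0086
gripper_force: 55.0
```

```bash
python3 - <<'E'
from h import *
go(.6055,-.2145,.22,187.5)
for n in("top","side"):
    p,d=cams.read_camera(n); np.savez(f"{n}1.npz",p=p,d=d)
    globals()[n]=p
go(.6055,-.2145,.20,187.5)
cv2.imwrite("pics/b1.png",np.hstack([cv2.resize(side[80:200,300:420],(400,400)),cv2.resize(top[120:270,400:550],(400,400))])[:,:,::-1])
E
```

```text
t 11.4 tcp [ 0.6016 -0.2178  0.2502] yaw -172.32 tilt [-0.0014 -0.0001] F [ 1.   0.5 -0.6] open 0.0086 grip 55.0 q [-0.43  0.23  1.32 -0.    1.59 -2.13]
slide total [-0.0173  0.0111  0.1209]
turn z (rel) 0.003 (other way) -5.997
t 11.5 tcp [ 0.6015 -0.2185  0.2499] yaw -172.46 tilt [-0.0017 -0.0004] F [-0.4 -0.1 -0.8] open 0.0086 grip 55.0 q [-0.43  0.23  1.32 -0.    1.59 -2.13]
slide total [-0.0183  0.0138  0.1997]
turn z (rel) 0.0007 (other way) -5.9993
```

View pics/b1.png

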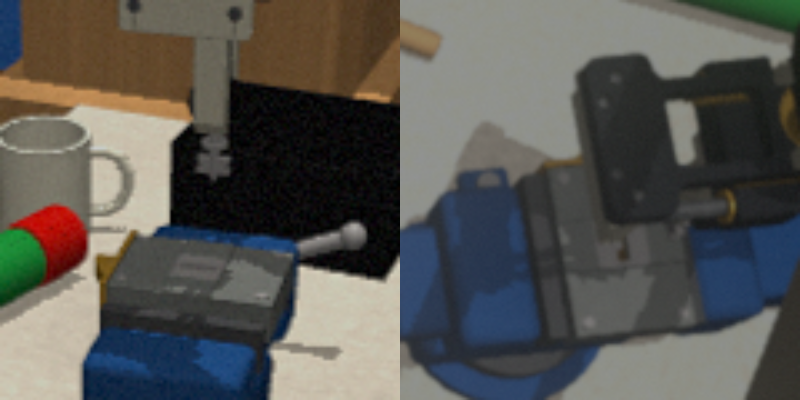

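The key hangs straight in the grip, with collar, bits and tip visible in the side view (tip at about px (364,134)), beside the keyhole plate at about (359,160).

```bash
python3 - <<'E'
from h import *
p=np.load("side1.npz")["p"];g=p.max(2)
np.set_printoptions(linewidth=200)
print("rows116.. cols352..");print(g[114:140,352:378])
print("kh rows154 cols348");print(g[152:168,348:374])
c=cams.get_calibration("side");T=np.linalg.inv(c["world_from_camera"])
def pj(x):
    q=T[:3,:3]@np.array(x)+T[:3,3];return np.round([c["fx"]*q[0]/q[2]+c["cx"],c["fy"]*q[1]/q[2]+c["cy"],q[2]],2)
s=robot.read_state()["tool_pos"]
for dz in(0,-.0116,-.0186,-.0286,-.0336):print(dz,pj(s+[0,0,dz]))
print(pj([.6055,-.2145,.16]))
E
```

```text
rows116.. cols352..
[[170 173 175 178 167  99  82 111 103 105 106 103 107 107 101  80  57   2  15   5  11   6  12  18   5  12]
 [182 174 178 179 176 160  88 103 105 104 103 108 103 108 102  81  50   3   3   5  16  11  12   8   0  23]
 [198 191 198 192 172 124 103 101 106 102 106 103 107 103 103  78  57  18  19  22  11  12  10  12  17  18]
 [199 204 204 192 122  30  70  77  82  76  81  91 100  93  93  69  37  12  15  18  15   5  16  21  18   2]
 [203 206 191 127   9  19  49  77  76  75  73  78  74  76  75  74  39   0  19   0   9  13   0  13  11   2]
 [203 187 126   9   9   2  37  65  76  77  67  75  72  74  73  71  41   5  17  12  19  15  12   2   7  22]
 [192 123  12   6  11   7   8   0  11  22  49  75  79  79  71  51  24  11   4   0  13  12  13  11  20   3]
 [122   4   6   5  11  20  19   3  39  72  87  76  85  80  81  70  29   3  16  12  13  11  21   6  14  21]
 [ 11  11  13  13  10  14  12  16  61  95  83  74  81  79  83  91  46   8  10   0  10   9  10  14  16  15]
 [ 10  20   3  19  23  16  22   7  44  83  92  92  92  98  93  82  47   0  17   8   3   0   0  10  18   1]
 [  7  15 
[... 2906 characters left out ...]
71  70  76  74  71  75  80  77  81  83  94  91  97  98  98  97  81  67  72  73  88 110 108 111 111]
 [ 74  73  74  72  78  75  75  75  79  78  75  71  75  78  75  79  77  63  71  77  92 114 112 108 106 111]
 [ 77  74  85  77  78  79  84  81  73  75  76  71  75  75  74  73  67  66  74  89 115 110 112 112 116 112]
 [ 82  91 103  94 119 119 114 108  77  74  76  81  77  74  77  67  67  81  90 116 111 112 110 111 113 112]
 [ 77  71  77  88  98 103 103  69  75  73  94 107  79  78  75  75 103 111 113 110 107 109 111 112 110 113]]
0 [364.39 118.11   0.98]
-0.0116 [364.18 123.67   0.99]
-0.0186 [364.05 126.98   0.99]
-0.0286 [363.87 131.67   1.  ]
-0.0336 [363.78 134.     1.  ]
[360.33 159.72   1.03]
```

```bash
python3 - <<'E'
from h import *
for n,r,th in(("side",(154,168,346,372),128),("top",(198,224,470,496),107)):
    p=np.load(n+"0.npz")["p"];g=p.max(2).astype(np.uint8)
    m=np.zeros_like(g);a,b,c,d=r;m[a:b,c:d]=(cv2.resize(g,None,fx=1,fy=1)[a:b,c:d]>th)
    cs,_=cv2.findContours(m,cv2.RETR_EXTERNAL,cv2.CHAIN_APPROX_NONE);k=max(cs,key=cv2.contourArea)
    h=cv2.convexHull(k);M=cv2.moments(h);u,v=M["m10"]/M["m00"],M["m01"]/M["m00"]
    print(n,u,v,cv2.boundingRect(h),onplane(n,u,v,.16))
print(onplane("side",359.4,159.5,.16))
go(.6066,-.2145,.20,187.5)
E
```

```text
side 359.01176470588234 159.67254901960783 (351, 156, 17, 8) [ 0.60811803 -0.2136565   0.16      ]
top 477.13900709219854 210.97588652482267 (472, 203, 11, 17) [ 0.60419579 -0.20605632  0.16      ]
[ 0.60765135 -0.21469554  0.16      ]
t 11.5 tcp [ 0.6015 -0.2185  0.2499] yaw -172.46 tilt [-0.0017 -0.0004] F [-0.4 -0.1 -0.8] open 0.0086 grip 55.0 q [-0.43  0.23  1.32 -0.    1.59 -2.13]
slide total [-0.0226  0.0133  0.1997]
turn z (rel) 0.0007 (other way) -5.9993
```

Request:
play_rows(
  slide=[
    [-0.024,0.0135,0.02],
    [0,0,0.04],
    [0,0,0.05],
    [0,0,0.05],
    [0,0,0.03],
    [0,0,0],
    [0,0,0],
    [0,0,0],
  ],
  twist=[
    [0,0,0],
    [0,0,0],
    [0,0,0],
    [0,0,0],
    [0,0,0],
    [0,0,0],
    [0,0,0],
    [0,0,0],
  ],
)

```text
t: 12.3
tool_pos: [0.6084, -0.2107, 0.2045]
orientation: [-0.206, 3.134, -0.001]
force: [-0.3, -0.8, -0.4]
opening: 0.0086
gripper_force: 55.0
```

```bash
python3 - <<'E'
from h import *
p,_=cams.read_camera("side");t,_=cams.read_camera("top")
go(.607,-.2145,.20,187.5)
cv2.imwrite("pics/c1.png",np.hstack([cv2.resize(p[120:180,330:390],(400,400),interpolation=cv2.INTER_CUBIC),cv2.resize(t[180:240,450:510],(400,400),interpolation=cv2.INTER_CUBIC)])[:,:,::-1])
E
```

```text
t 12.4 tcp [ 0.6084 -0.2108  0.2045] yaw -172.49 tilt [ 0.0013 -0.0006] F [-0.3 -0.2 -0.9] open 0.0089 grip 55.0 q [-0.41  0.25  1.38  0.    1.51 -2.11]
slide total [ 0.0075 -0.0141  0.0182]
turn z (rel) 0.0001 (other way) -5.9999
```

View pics/c1.png

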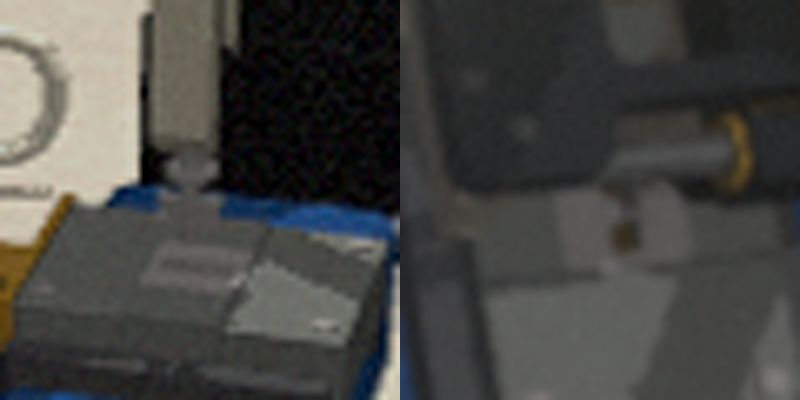

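The key (crop (190,170)) hangs above and behind the plate at (190,265), and its tip has not yet reached the face. TCP overshot by 4 mm in y, so I correct and settle.

Request:
play_rows(
  slide=[
    [0.0075,-0.014,0],
    [0,0,0],
    [0,0,0],
    [0,0,0],
    [0,0,0],
    [0,0,0],
    [0,0,0],
    [0,0,0],
  ],
  twist=[
    [0,0,0],
    [0,0,0],
    [0,0,0],
    [0,0,0],
    [0,0,0],
    [0,0,0],
    [0,0,0],
    [0,0,0],
  ],
)

```text
t: 13.2
tool_pos: [0.6065, -0.2142, 0.2036]
orientation: [0.206, -3.135, -0.0]
force: [-0.2, -0.4, -1.5]
opening: 0.0088
gripper_force: 55.0
```

```bash
python3 - <<'E'
from h import *
go(.607,-.2145,.18,187.5)
E
```

```text
t 13.2 tcp [ 0.6065 -0.2142  0.2036] yaw -172.49 tilt [-0.0001 -0.    ] F [-0.2 -0.4 -1.5] open 0.0088 grip 55.0 q [-0.42  0.25  1.38 -0.    1.51 -2.12]
slide total [-0.0017 -0.0013  0.0944]
turn z (rel) 0.0002 (other way) -5.9998
```

Request:
play_rows(
  slide=[
    [-0.002,-0.001,0.015],
    [0,0,0.015],
    [0,0,0.015],
    [0,0,0.015],
    [0,0,0.01],
    [0,0,0.008],
    [0,0,0],
    [0,0,0],
  ],
  twist=[
    [0,0,0],
    [0,0,0],
    [0,0,0],
    [0,0,0],
    [0,0,0],
    [0,0,0],
    [0,0,0],
    [0,0,0],
  ],
)

```text
t: 14.0
tool_pos: [0.6071, -0.2145, 0.1845]
orientation: [-0.206, 3.135, -0.0]
force: [-1.8, 0.3, 3.3]
opening: 0.0087
gripper_force: 55.0
```

```bash
python3 - <<'E'
from h import *
go(.607,-.2145,.1716,187.5)
print(st()[0]["wrist_torque"])
E
```

```text
t 14.0 tcp [ 0.6071 -0.2145  0.1845] yaw -172.49 tilt [ 0.0002 -0.0001] F [-1.8  0.3  3.3] open 0.0087 grip 55.0 q [-0.42  0.26  1.4  -0.    1.48 -2.12]
slide total [ 0.0006 -0.0001  0.0515]
turn z (rel) 0.0001 (other way) -5.9999
[0.25743004 0.13389482 0.04896154]
```

Request:
play_rows(
  slide=[
    [0.003,0,0],
    [0,0,0.008],
    [0,0,0.008],
    [0,0,0.008],
    [0,0,0.008],
    [0,0,0.008],
    [0,0,0],
    [0,0,0],
  ],
  twist=[
    [0,0,0],
    [0,0,0],
    [0,0,0],
    [0,0,0],
    [0,0,0],
    [0,0,0],
    [0,0,0],
    [0,0,0],
  ],
)

```text
t: 14.8
tool_pos: [0.6066, -0.2146, 0.1744]
orientation: [-0.206, 3.134, -0.0]
force: [1.3, -0.0, 5.0]
opening: 0.0086
gripper_force: 55.0
```

```bash
python3 - <<'E'
from h import *
go(.607,-.2145,.1716,187.5)
print(st()[0]["wrist_torque"])
p,_=cams.read_camera("side")
cv2.imwrite("pics/d1.png",cv2.resize(p[120:180,330:390],(480,480),interpolation=cv2.INTER_CUBIC)[:,:,::-1])
E
```

```text
t 14.8 tcp [ 0.6066 -0.2146  0.1744] yaw -172.49 tilt [ 0.0006 -0.0002] F [ 1.3 -0.   5. ] open 0.0086 grip 55.0 q [-0.42  0.27  1.41  0.    1.46 -2.12]
slide total [-0.0016  0.0001  0.0113]
turn z (rel) 0.0002 (other way) -5.9998
[ 0.25988795 -0.42574177  0.01231339]
```

View pics/d1.png

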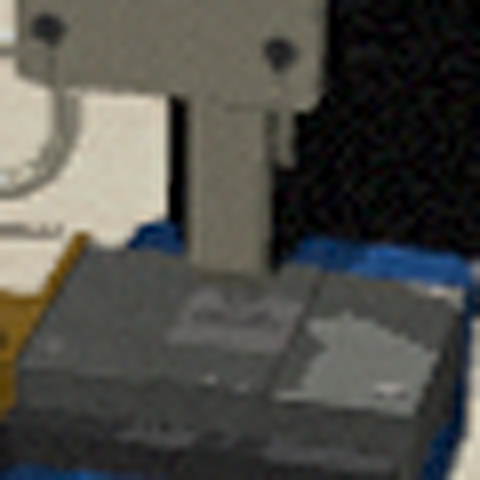

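The key is entering: the finger tips stand just above the plate at crop (230,280). I push it home.

Request:
play_rows(
  slide=[
    [-0.0008,0,0.004],
    [0,0,0.004],
    [0,0,0.004],
    [0,0,0.003],
    [0,0,0.002],
    [0,0,0],
    [0,0,0],
    [0,0,0],
  ],
  twist=[
    [0,0,0],
    [0,0,0],
    [0,0,0],
    [0,0,0],
    [0,0,0],
    [0,0,0],
    [0,0,0],
    [0,0,0],
  ],
)

```text
t: 15.65
tool_pos: [0.6067, -0.2146, 0.1716]
orientation: [-0.206, 3.134, -0.001]
force: [-4.2, 1.8, 12.4]
opening: 0.0087
gripper_force: 55.0
```

```bash
python3 - <<'E'
from h import *
go(.607,-.2145,.1716,187.5)
print(st()[0]["wrist_torque"])
E
```

```text
t 15.65 tcp [ 0.6067 -0.2146  0.1716] yaw -172.49 tilt [ 0.001  -0.0005] F [-4.2  1.8 12.4] open 0.0087 grip 55.0 q [-0.42  0.27  1.42 -0.    1.45 -2.12]
slide total [-0.0011  0.0004 -0.0002]
turn z (rel) 0.0001 (other way) -5.9999
[0.62996983 0.47609913 0.04703257]
```

Request:
play_rows(
  slide=[
    [0.001,0,0],
    [0,0,0],
    [0,0,0],
    [0,0,0],
    [0,0,0],
    [0,0,0],
    [0,0,0],
    [0,0,0],
  ],
  twist=[
    [0,0,0.03],
    [0,0,0.05],
    [0,0,0.05],
    [0,0,0.05],
    [0,0,0.05],
    [0,0,0.05],
    [0,0,0.03],
    [0,0,0],
  ],
)

```text
t: 16.45
tool_pos: [0.6069, -0.215, 0.1716]
orientation: [0.305, 3.125, -0.001]
force: [-0.6, 0.7, 11.6]
opening: 0.0087
gripper_force: 55.0
```

```bash
python3 - <<'E'
from h import *
go(.6067,-.2145,.1716,101.5)
print(st()[0]["wrist_torque"])
E
```

```text
t 16.45 tcp [ 0.6069 -0.215   0.1716] yaw 168.84 tilt [ 0.0019 -0.0011] F [-0.6  0.7 11.6] open 0.0087 grip 55.0 q [-0.42  0.27  1.42 -0.    1.45 -1.8 ]
slide total [ 0.001   0.0017 -0.0001]
turn z (rel) 1.1223 (other way) -4.8777
[ 0.2955241  -0.00553835  0.07850762]
```

Request:
play_rows(
  slide=[
    [0,0,0],
    [0,0,0],
    [0,0,0],
    [0,0,0],
    [0,0,0],
    [0,0,0],
    [0,0,0],
    [0,0,0],
  ],
  twist=[
    [0,0,0.06],
    [0,0,0.1],
    [0,0,0.1],
    [0,0,0.1],
    [0,0,0.1],
    [0,0,0.1],
    [0,0,0.06],
    [0,0,0],
  ],
)

```text
t: 17.25
tool_pos: [0.6067, -0.2152, 0.1716]
orientation: [1.288, 2.863, -0.001]
force: [-1.4, 0.2, 11.7]
opening: 0.0085
gripper_force: 55.0
```

```bash
python3 - <<'E'
from h import *
go(.6067,-.2145,.1716,101.5)
print(st()[0]["wrist_torque"])
E
```

```text
t 17.25 tcp [ 0.6067 -0.2152  0.1716] yaw 131.57 tilt [ 0.0016 -0.0015] F [-1.4  0.2 11.7] open 0.0085 grip 55.0 q [-0.42  0.27  1.42 -0.    1.45 -1.15]
slide total [ 0.0023  0.0019 -0.0001]
turn z (rel) 0.5011 (other way) -5.4989
[0.03950903 0.0938411  0.11405708]
```

Request:
play_rows(
  slide=[
    [0,0,0],
    [0,0,0],
    [0,0,0],
    [0,0,0],
    [0,0,0],
    [0,0,0],
    [0,0,0],
    [0,0,0],
  ],
  twist=[
    [0,0,0.06],
    [0,0,0.1],
    [0,0,0.1],
    [0,0,0.1],
    [0,0,0.07],
    [0,0,0.04],
    [0,0,0],
    [0,0,0],
  ],
)

```text
t: 18.05
tool_pos: [0.6066, -0.2153, 0.1716]
orientation: [1.944, 2.466, -0.001]
force: [-2.6, -0.1, 11.0]
opening: 0.0083
gripper_force: 55.0
```

```bash
python3 - <<'E'
from h import *
go(.6067,-.2145,.1716,101.5)
print(st()[0]["wrist_torque"])
E
```

```text
t 18.05 tcp [ 0.6066 -0.2153  0.1716] yaw 103.5 tilt [ 0.0012 -0.0016] F [-2.6 -0.1 11. ] open 0.0083 grip 55.0 q [-0.42  0.27  1.42 -0.    1.45 -0.66]
slide total [ 0.003   0.0013 -0.0001]
turn z (rel) 0.0333 (other way) -5.9667
[0.03849728 0.43278677 0.10704818]
```

Request:
play_rows(
  slide=[
    [0,0,0],
    [0,0,0],
    [0,0,0],
    [0,0,0],
    [0,0,0],
    [0,0,0],
    [0,0,0],
    [0,0,0],
  ],
  twist=[
    [0,0,0.015],
    [0,0,0.015],
    [0,0,0.015],
    [0,0,0.015],
    [0,0,0],
    [0,0,0],
    [0,0,0],
    [0,0,0],
  ],
)

```text
t: 18.85
tool_pos: [0.6065, -0.2153, 0.1716]
orientation: [2.02, 2.403, -0.001]
force: [-3.0, -0.9, 12.3]
opening: 0.0086
gripper_force: 55.0
```

```bash
python3 - <<'E'
from h import *
go(.6067,-.2145,.1716,101.5)
print(st()[0]["wrist_torque"])
p,_=cams.read_camera("side");t,_=cams.read_camera("top");b=np.load("side0.npz")["p"];bt=np.load("top0.npz")["p"]
R=lambda a:cv2.resize(a,(400,300),interpolation=cv2.INTER_CUBIC)
cv2.imwrite("pics/e1.png",np.vstack([np.hstack([R(b[140:185,315:375]),R(p[140:185,315:375])]),np.hstack([R(bt[155:200,450:510]),R(t[155:200,450:510])])])[:,:,::-1])
E
```

```text
t 18.85 tcp [ 0.6065 -0.2153  0.1716] yaw 99.9 tilt [ 0.0012 -0.0016] F [-3.  -0.9 12.3] open 0.0086 grip 55.0 q [-0.42  0.27  1.42 -0.    1.45 -0.59]
slide total [ 0.0031  0.0012 -0.0001]
turn z (rel) -0.0267 (other way) -0.0267
[-0.06497423  0.47953147  0.10409281]
```

View pics/e1.png

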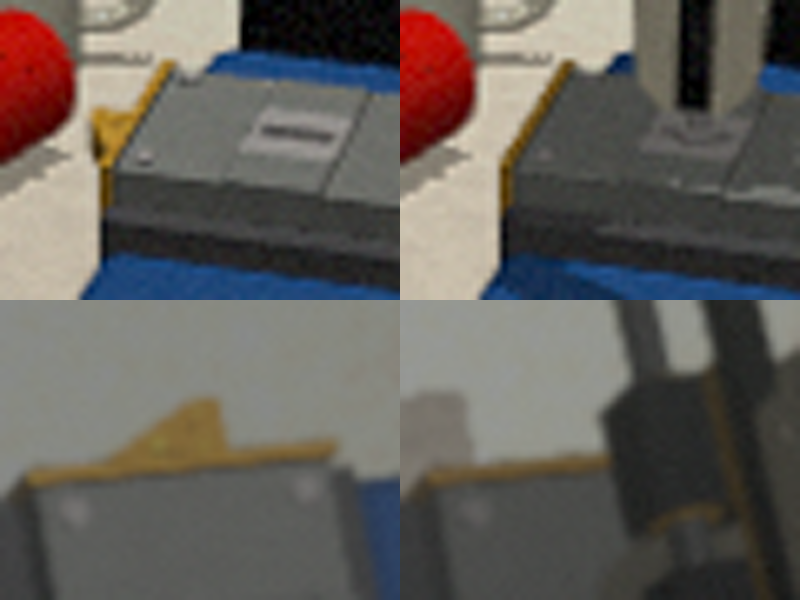

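The brass bolt, which showed at crop (110,130) before, is now gone behind the faceplate. The torque does not yet show the stop, so I turn a little further to make sure.

Request:
play_rows(
  slide=[
    [0,0,0],
    [0,0,0],
    [0,0,0],
    [0,0,0],
    [0,0,0],
    [0,0,0],
    [0,0,0],
    [0,0,0],
  ],
  twist=[
    [0,0,0.015],
    [0,0,0.015],
    [0,0,0.015],
    [0,0,0.015],
    [0,0,0],
    [0,0,0],
    [0,0,0],
    [0,0,0],
  ],
)

```text
t: 19.75
tool_pos: [0.6065, -0.2153, 0.1716]
orientation: [2.095, 2.339, -0.001]
force: [-2.9, 0.1, 13.2]
opening: 0.0089
gripper_force: 55.0
```

```bash
python3 - <<'E'
from h import *
go(.6067,-.2145,.1716,101.5)
for i in range(1):print(st()[0]["wrist_torque"])
E
```

```text
t 19.75 tcp [ 0.6065 -0.2153  0.1716] yaw 96.3 tilt [ 0.0011 -0.0016] F [-2.9  0.1 13.2] open 0.0089 grip 55.0 q [-0.42  0.27  1.42 -0.    1.45 -0.53]
slide total [ 0.0033  0.0012 -0.0001]
turn z (rel) -0.0867 (other way) -0.0867
[-0.07373925  0.43244047  0.1627862 ]
```

Request:
play_rows(
  slide=[
    [0,0,0],
    [0,0,0],
    [0,0,0],
    [0,0,0],
    [0,0,0],
    [0,0,0],
    [0,0,0],
    [0,0,0],
  ],
  twist=[
    [0,0,0.015],
    [0,0,0.015],
    [0,0,0],
    [0,0,0],
    [0,0,0],
    [0,0,0],
    [0,0,0],
    [0,0,0],
  ],
)

```text
t: 20.55
tool_pos: [0.6065, -0.2154, 0.1716]
orientation: [2.131, 2.306, -0.001]
force: [-2.3, 0.7, 12.3]
opening: 0.0086
gripper_force: 55.1
```

```bash
python3 - <<'E'
from h import *
go(.6067,-.2145,.1716,101.5)
s=st()[0];print(s["wrist_torque"])
if abs(s["wrist_torque"][2])>.14 and s["force"][2]>8: print(robot.close_job())
E
```

```text
t 20.55 tcp [ 0.6065 -0.2154  0.1716] yaw 94.51 tilt [ 0.0011 -0.0016] F [-2.3  0.7 12.3] open 0.0086 grip 55.1 q [-0.42  0.27  1.42 -0.    1.45 -0.5 ]
slide total [ 0.0033  0.0011 -0.0002]
turn z (rel) -0.1166 (other way) -0.1166
[-0.04088316  0.44660478  0.31858975]
the job is handed in; nothing more can be done
None
```

The job is handed in at 20.6 s: the safe key is pushed home and turned clockwise to its stop, still gripped at 55 N, and the camera showed the bolt drawn back behind the faceplate; I have not seen the verdict.

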